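Stir the sealing wax, then show the paddle

TASK

On this film-set desk, draw the wooden stirring paddle out of its slanted stand and stir the sealing-wax pellets round in the steel pan with it until most of them have shifted by a pellet's width, leaving all six in the pan. Then lift the paddle out, turn it level and keep it held up for the close-up, the whole stick about 20 cm above the table with its flat paddle part over the pan; finish while holding it so, still and touching nothing else. Do not touch the pellets with the gripper, and leave the seal, the compass and the pen where they are.

Things in the scene. Friction and masses are not known exactly. Their poses are not given: they have to be found in the camera images.
- stirrer: flat wooden stirring paddle, 220 mm long, 60 g, centre of mass 135 mm from the tip. Origin: middle of the paddle tip (low end); z runs along it from tip to handle. 0 to 130 mm: flat paddle, 24 mm wide (y), 8 mm thick (x). 130 to 220 mm: handle 20 mm wide (y), 18 mm thick (x). Starts tip-down in the holder's slot, 42 degrees above level, y level, the handle leaning towards the robot
- handle_end (a point): centre of the handle's end face, 220 mm from the tip along the stirrer's z axis
- paddle_mid (a point): point on the stirrer's centreline 60 mm from the tip
- holder: fixed dark wooden desk stand, foot 130 x 100 mm and 12 mm thick (x from -80 to +50 mm of the origin), origin on the table. A block with a slot 11 x 27 mm and 60 mm deep rises from it, the slot tilted 45 degrees: the stirrer is drawn out along the holder's (-x, +z) diagonal, and its mouth looks that way. Highest point 94 mm
- slot_floor (a point): centre of the bottom of the slot, where the stirrer's tip rests, 35 mm above the table
- slot_mouth (a point): centre of the slot's mouth, 78 mm above the table
- pan: fixed open steel pan with two small brass ears, origin at the centre of its underside on the table. Outer radius 72 mm at the foot and 77 mm at the rim, rim 38 mm high, wall 4 mm, inner floor flat, 5 mm above the table and 68 mm in radius. The ears reach 99 mm from the centre along its y axis, top 34 mm high
- seal: bystander: brass hand seal standing upright, 110 mm high, 60 mm across the foot, origin under its foot
- compass: bystander: round brass pocket compass lying flat, 72 mm across, 17 mm high, origin under its centre
- pen: bystander: black pen lying on the table, 130 mm long along its x axis, 13 mm thick, origin under its middle
- pellet0: one of six loose dark red sealing-wax pellets in the pan, short cylinders 24 mm across and 18 mm high, 12 g, origin at the centre of its underside; at the start they stand on the pan's floor in a loose ring about 40 mm from its centre, with the middle of the pan free
- pellet1: one of six loose dark red sealing-wax pellets in the pan, short cylinders 24 mm across and 18 mm high, 12 g, origin at the centre of its underside; at the start they stand on the pan's floor in a loose ring about 40 mm from its centre, with the middle of the pan free
- pellet2: one of six loose dark red sealing-wax pellets in the pan, short cylinders 24 mm across and 18 mm high, 12 g, origin at the centre of its underside; at the start they stand on the pan's floor in a loose ring about 40 mm from its centre, with the middle of the pan free
- pellet3: one of six loose dark red sealing-wax pellets in the pan, short cylinders 24 mm across and 18 mm high, 12 g, origin at the centre of its underside; at the start they stand on the pan's floor in a loose ring about 40 mm from its centre, with the middle of the pan free
- pellet4: one of six loose dark red sealing-wax pellets in the pan, short cylinders 24 mm across and 18 mm high, 12 g, origin at the centre of its underside; at the start they stand on the pan's floor in a loose ring about 40 mm from its centre, with the middle of the pan free
- pellet5: one of six loose dark red sealing-wax pellets in the pan, short cylinders 24 mm across and 18 mm high, 12 g, origin at the centre of its underside; at the start they stand on the pan's floor in a loose ring about 40 mm from its centre, with the middle of the pan free
Things that resemble listed ones, but are neither listed nor needed, are in the scene too. Leave any blue or white look-alike of the pellet1 alone.

How it is judged:
By the outcome, as a careful person would: the job done as asked, in the order asked, and still so for the second after the job is handed in, while the arm keeps its last pose, push and grip.
It also fails if it takes over 67 s, if anything falls off the work surface, if the arm or the gripper's body presses on something with over 40 N, if the wrist force passes 120 N, or if a joint passes its speed limit or range.

ROBOT

A 6-joint arm with a two-finger parallel gripper is mounted at the origin on the work surface. World frame = base frame: x ahead of the robot, y to its left, z up, the work surface at z = 0. Lengths are in mm, angles in rad, forces in N, time in s.
With the tool pointing down it reaches from about 300 to 775 mm from the base axis. Payload 14.6 kg.
Tool frame: the origin (TCP) lies midway between the tips of the shut fingers; the grasp point (between the pads) lies manip.grasp_offset behind it (manip.grasp_offset is the distance from the TCP to the grasp point, in mm); z points along the fingers, y is the direction in which the jaws open and shut (so a half turn about z gives the same grasp; the last joint's range is limited). The gripper opens to 94 mm and grips with 3 to 60 N. Pads are 16 mm wide; open, the fingers measure 119 mm over their backs; the gripper's body (75 mm by 177 mm) begins 78 mm behind the grasp point.
Start: joints at [1.241, 0.3, 1.521, -0, 1.321, -0.067], TCP at [142.88, 531.107, 205.446] pointing down, gripper open.
Joint ranges: [-3.03, 3.03], [-0.79, 2.21], [0.23, 2.52], [-1.04, 4.18], [0, 3.07], [-2.55, 2.55]. Speed limits (rad/s): [2.22, 2.22, 2.57, 3.14, 3.14, 3.14].

INTERFACE

Orientations are given as [roll, pitch, yaw] about the fixed x, y, z axes, in that order (R = Rz(yaw) Ry(pitch) Rx(roll)).
In Python, from cell import monitor, vision, order, manip gives the robot as it stands.
- The arm moves only by the shell command python3 -m jog 'ROWS' [FORCE]. ROWS is JSON, a list of rows, each a list of 7 numbers: the shift along the tool's x, y, z in cm, then the turn, a rotation vector about the tool's x, y, z in rad, then the opening in per cent of the stroke, from 0 (shut) to 100 (fully open). In form: [[tx, ty, tz, rx, ry, rz, jaw], ...]. A call has 1 to 8 rows; each row shifts and turns the commanded pose from where the row before left it, along the tool's axes as they then stand; what a row does not reach is not made up. A row lasts 1/10 s, in which the tool goes at most 50 mm and 8.59 degrees, less where a joint would pass 70% of its speed; a pose out of reach is approached as far as the arm can. A call is refused whole if a number of a shift passes 5 or a number of a turn 0.15, either way. A call with a gripper value outside its range is refused whole. The fingers move at their own pace and stop on an object; FORCE is the grip in N (left out, the last holds). Time passes only in rows, so rows that do not move let the fingers close. It gives the time, the measured TCP pose, the force and the opening at its end, in the units of the state.
- monitor.read_state(): the state, without advancing time (a new reading comes with each control period).
- vision.camera(name): name is "side" or "top" or "wrist"; returns a dict with "color" (384x512x3 uint8, blue, green, red), "fx", "fy", "cx", "cy" (pixels), "cam_to_world" (4x4, takes a point from camera to world coordinates); the wrist camera has in their place "tool_from_camera" (4x4, takes a point from camera to tool coordinates, whose origin is the TCP and whose axes are the flange's). Camera axes: x right, y down, z forward; pixel columns grow to the right and rows downward; lengths in mm; the calibration is good to about 2 mm. The wrist camera is an equidistant fisheye: a pixel r from the principal point sees the ray r / f radians off the axis. A picture is of the moment at which its call begins: read the wrist's pose just before it. There is no depth.
- order.sign_off(): hands the job in, once; it reports no verdict.
The state is a dict: "clock": time; "joints": joint angles; "qd": joint speeds; "effort": joint torques, N m; "eef_pos": TCP position; "eef_rot": TCP orientation; "wrist_force": force on the tool from outside, world axes, zero at the start; "moment": the same for the moment, N m; "finger_gap": finger opening in mm.
Only numpy, scipy, OpenCV 4.12 (cv2) and the standard library are available. Lean on these libraries where they do the work, as an engineer would, in place of code of your own. Each camera call takes 0.05 s, during which the arm holds its last target.

## Working session

There is one attempt and no reset: what is moved stays moved. The work goes in short steps, Python scripts to look and compute and a shell command to move; the robot and the scene stay as the last step left them, time stands still between calls to the robot, and variables do not carry over. Pictures are saved under pics/ and viewed, and the job is handed in when it is done.

```bash
ls; mkdir -p pics
python3 - <<'E'
from cell import monitor, vision, order, manip
import cv2
print(monitor.read_state()); print(manip.grasp_offset, [a for a in dir(manip) if a[0]!='_'])
for n in ("side","top","wrist"):
    c=vision.camera(n); cv2.imwrite(f"pics/{n}0.png",c["color"])
    print(n,{k:(v.tolist() if hasattr(v,'tolist') else v) for k,v in c.items() if k!="color"})
E
```

```text
pics
{'clock': 0.0, 'joints': array([ 1.24139372e+00,  3.00459771e-01,  1.52157899e+00, -2.74584251e-06,
        1.32068273e+00, -6.66103935e-02]), 'qd': array([-0.00032875,  0.00060011,  0.00071981, -0.00063192, -0.00158495,
        0.00059622]), 'effort': array([ 1.99947266e-03, -5.31803834e+01, -3.52736521e+01,  7.09479419e-02,
        2.43659428e-02, -8.04113120e-05]), 'eef_pos': array([142.80342499, 530.87098906, 204.89342613]), 'eef_rot': array([-3.14046614e+00, -7.24828185e-05,  2.87880108e+00]), 'wrist_force': array([ 0.09610364,  0.51682928, -0.25560388]), 'moment': array([0.029799  , 0.02547667, 0.02120317]), 'finger_gap': 93.62513094748809}
18.8 ['Unreachable', 'grasp_offset']
side {'fx': 417.59483906699387, 'fy': 417.59483906699387, 'cx': 257.32003882609376, 'cy': 188.91292137885887, 'cam_to_world': [[-0.93552993749713, -0.17160520872457655, 0.3087642926007002, 274.8636359576543], [-0.3531780233932788, 0.4717091232994465, -0.8079330336037042, 806.659271253898], [-0.007001416901806014, -0.8648943029842793, -0.5019051950584941, 644.4179768162103], [0.0, 0.0, 0.0, 1.0]]}
top {'fx': 458.4756673272508, 'fy': 458.4756673272508, 'cx': 256.0090237087962, 'cy': 191.90326300790286, 'cam_to_world': [[0.08581188467427499, -0.9758524940982486, 0.2008686889758493, 345.1559851386941], [-0.9963103273932921, -0.08433955784833017, 0.015892467128162353, -26.72923599815642], [0.001432472729405236, -0.2014913118329813, -0.9794892542941469, 1402.321109326247], [0.0, 0.0, 0.0, 1.0]]}
wrist {'fx': 297.3186396354542, 'fy': 297.3186396354542, 'cx': 253.42138666261852, 'cy': 190.81909431513677, 'tool_from_camera': [[-0.0002525955632732245, -0.9715959956213154, -0.23664563695133986, 68.37488877759247], [0.9999997240148977, -8.007919197048155e-05, -0.0007386186095015394, -1.2438563174844708], [0.0006986884918926895, -0.23664575821245332, 0.971595747702944, -179.30881450911775], [0.0, 0.0, 0.0, 1.0]]}
```

View pics/side0.png

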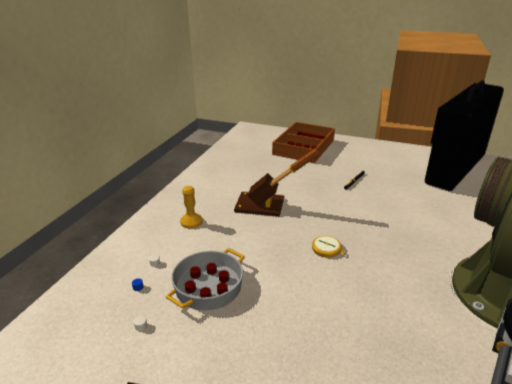

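View pics/top0.png

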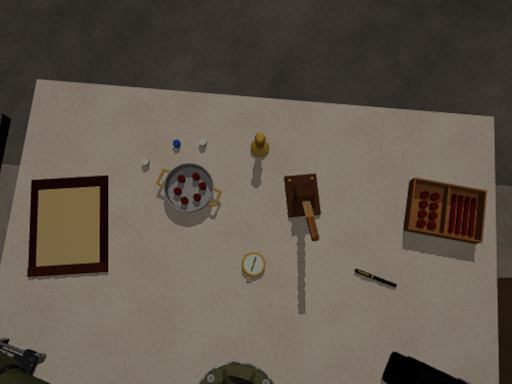

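View pics/wrist0.png

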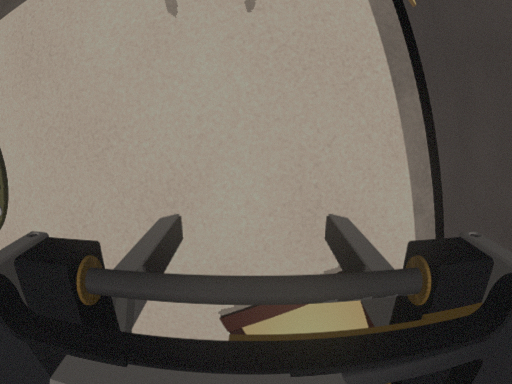

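Run:
```python
import cv2
for n,(x0,y0,x1,y1) in {"side":(225,110,345,225),"top":(275,165,335,250)}.items():
    im=cv2.imread(f"pics/{n}0.png")[y0:y1,x0:x1]; cv2.imwrite(f"pics/{n}0z.png",cv2.resize(im,None,fx=5,fy=5,interpolation=cv2.INTER_CUBIC))
im=cv2.imread("pics/top0.png")[130:225,130:230]; cv2.imwrite("pics/top0p.png",cv2.resize(im,None,fx=5,fy=5,interpolation=cv2.INTER_CUBIC))
```

```text
(no output)
```

View pics/side0z.png

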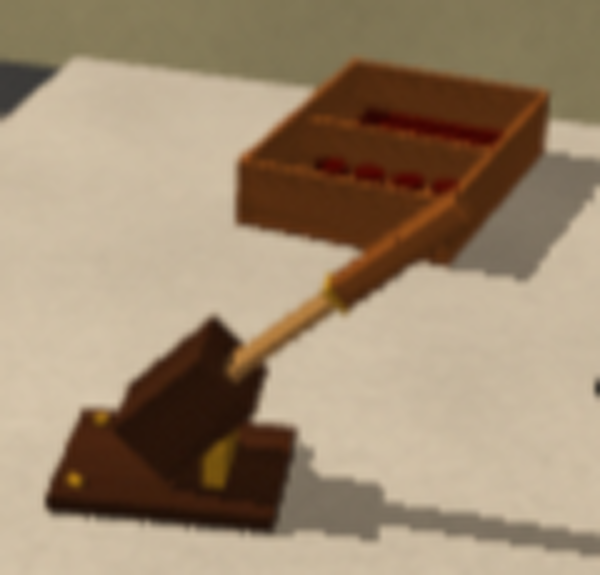

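View pics/top0z.png

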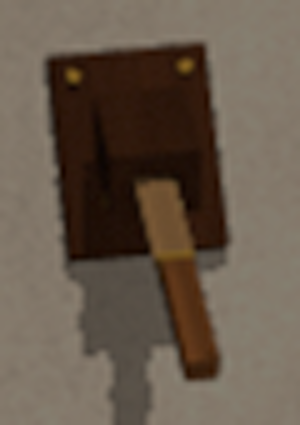

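View pics/top0p.png

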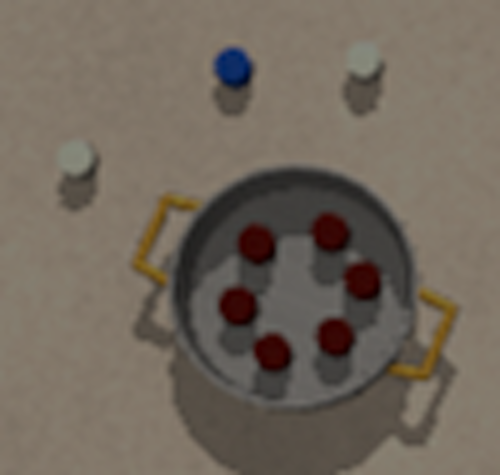

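```bash
cat > h.py <<'E'
import numpy as np, cv2
C={}
C['side']=dict(f=417.59483906699387,cx=257.32003882609376,cy=188.91292137885887,T=np.array([[-0.93552993749713,-0.17160520872457655,0.3087642926007002,274.8636359576543],[-0.3531780233932788,0.4717091232994465,-0.8079330336037042,806.659271253898],[-0.007001416901806014,-0.8648943029842793,-0.5019051950584941,644.4179768162103],[0,0,0,1]]))
C['top']=dict(f=458.4756673272508,cx=256.0090237087962,cy=191.90326300790286,T=np.array([[0.08581188467427499,-0.9758524940982486,0.2008686889758493,345.1559851386941],[-0.9963103273932921,-0.08433955784833017,0.015892467128162353,-26.72923599815642],[0.001432472729405236,-0.2014913118329813,-0.9794892542941469,1402.321109326247],[0,0,0,1]]))
def ray(n,p):
    c=C[n]; d=np.array([(p[0]-c['cx'])/c['f'],(p[1]-c['cy'])/c['f'],1]); return c['T'][:3,3],c['T'][:3,:3]@d
def plane(n,p,z):
    o,d=ray(n,p); return o+d*(z-o[2])/d[2]
def tri(pt,ps):
    o1,d1=ray('top',pt);o2,d2=ray('side',ps)
    s=np.linalg.lstsq(np.c_[d1,-d2],o2-o1,rcond=None)[0]
    a=o1+s[0]*d1;b=o2+s[1]*d2
    return (a+b)/2,np.linalg.norm(a-b)
def proj(n,P):
    c=C[n];T=c['T'];q=T[:3,:3].T@(np.asarray(P)-T[:3,3]);return np.array([c['f']*q[0]/q[2]+c['cx'],c['f']*q[1]/q[2]+c['cy']])
def red(im):
    hsv=cv2.cvtColor(im,cv2.COLOR_BGR2HSV);b=im.astype(int)
    return ((b[...,2]>2.2*np.maximum(b[...,1],b[...,0]))&(b[...,2]>45)).astype(np.uint8)
def pellets(im,n='top',box=(150,155,230,225),z=23):
    m=red(im);k=np.zeros_like(m);k[box[1]:box[3],box[0]:box[2]]=m[box[1]:box[3],box[0]:box[2]]
    N,l,s,c=cv2.connectedComponentsWithStats(k)
    return [(plane(n,c[i],z)[:2].round(1).tolist(),int(s[i,4]),c[i].round(1).tolist()) for i in range(1,N) if s[i,4]>5]
E
python3 - <<'E'
from h import *
np.set_printoptions(precision=1,suppress=True)
j,e=tri((310.2,216),(291.8,168.2));print('joint',j,e)
for s in ((317,150),(318,151),(315,152)):
  h,e=tri((315.2,238.2),s);print('end',h,e,np.linalg.norm(h-j),(h-j)/np.linalg.norm(h-j))
for p in ((284.6,177),(316,174),(320.4,213.6),(289,217)): print('foot',plane('top',p,12))
for p in((241.5,192),(284,196),(280,215.5),(234.5,212.5)):print('footside',plane('side',p,12))
im=cv2.imread('pics/top0.png')
for x in pellets(im):print(x)
# pan rim ellipse from view: left/right/top/bottom of rim
for p in ((164.4,188),(213,188),(189,163.3),(189,211.5)): print('rim',plane('top',p,38))
for p in ((163,171),(157.5,183),(221.5,191.5),(215.5,205)): print('ear',plane('top',p,34))
for nm,p,z in(('seal foot',(260,150),0),('sealtop',(260,137),110),('compass',(254,264.5),17),('pen',(375,278),13),('blue',(177,143.5),18),('w1',(145.5,161.5),18),('w2',(203,142),18)):print(nm,plane('top',p,z))
print('seal side',tri((260,137),(188.5,188)))
E
```

```text
joint [ 548.5 -164.3  125.9] 5.3478253735952
end [ 482.9 -174.4  185.3] 0.6402096948031593 89.00644918731639 [-0.7 -0.1  0.7]
end [ 481.7 -174.9  182.6] 3.630796436611599 88.21996346887188 [-0.8 -0.1  0.6]
end [ 485.8 -174.9  178.5] 3.5865924085097314 82.51252141994901 [-0.8 -0.1  0.6]
foot [685.2 -88.9  12. ]
foot [ 703.2 -185.9   12. ]
foot [ 579.6 -206.7   12. ]
foot [ 560.8 -111.5   12. ]
footside [ 701.8 -178.1   12. ]
footside [ 575.9 -199.4   12. ]
footside [555.2 -97.8  12. ]
footside [677.3 -68.9  12. ]
([663.3, 186.7], 31, [195.5, 175.6])
([652.1, 231.7], 31, [180.6, 177.9])
([634.1, 163.8], 35, [201.8, 185.4])
([611.5, 239.0], 32, [176.7, 190.5])
([598.0, 175.8], 33, [196.6, 196.5])
([584.9, 214.0], 33, [183.7, 199.6])
rim [613.  274.1  38. ]
rim [625.8 126.8  38. ]
rim [696.7 208.5  38. ]
rim [547.6 191.3  38. ]
ear [666.5 286.   34. ]
ear [627.5 298.   34. ]
ear [618.  100.3  34. ]
ear [574.9 114.2  34. ]
seal foot [769.5  -4.9   0. ]
sealtop [776.   -3.3 110. ]
compass [408.1 -17.3  17. ]
pen [ 399.6 -379.9   13. ]
blue [762.7 257.1  18. ]
w1 [695.9 348.   18. ]
w2 [774.7 176.   18. ]
seal side (array([776.2,  -3.6, 106.1]), np.float64(2.2540151938424744))
```

```bash
cat >> h.py <<'E'
from scipy.spatial.transform import Rotation as Ro
def RT(s): return Ro.from_euler('xyz',s['eef_rot'])
def toolR(az,el):
    # tool z azimuth az, elevation -el below horizon; tool x up-forward (camera upper side)
    u=np.array([np.cos(az),np.sin(az),0]);k=np.array([0,0,1.])
    z=np.cos(el)*u-np.sin(el)*k; x=np.sin(el)*u+np.cos(el)*k
    return Ro.from_matrix(np.c_[x,np.cross(z,x),z])
def plan(s,P,R,n,jaw=100,neg=False):
    R0=RT(s) if not isinstance(s,tuple) else s[1]; p0=s['eef_pos'] if not isinstance(s,tuple) else s[0]
    r=(R0.inv()*R).as_rotvec()
    if neg: r=r*(1-2*np.pi/np.linalg.norm(r))
    r/=n; dp=(np.asarray(P)-p0)/n/10; rows=[]; Rc=R0
    for i in range(n):
        rows.append(np.r_[Rc.inv().apply(dp),r,jaw].round(3).tolist()); Rc=Rc*Ro.from_rotvec(r)
    for i in range(0,n,8): print(rows[i:i+8])
E
python3 - <<'E'
from h import *
from cell import monitor
np.set_printoptions(precision=2,suppress=True)
s42,c42=np.sin(np.radians(42)),np.cos(np.radians(42))
y=.16;u=np.array([np.cos(y),np.sin(y),0]);d=-c42*u+[0,0,s42];n=s42*u+[0,0,c42]
J=plane('top',(310.2,216),35+130*s42+9*c42)-9*n
E=plane('top',(315.2,238.2),35+220*s42)
print(J,E,E-J,np.arctan2(*(J-E)[1::-1]), 90*d)
tip=(J-130*d+E-220*d)/2;print('tip',tip)
for k in(130,150,175,220):print(k,tip+k*d, proj('side',tip+k*d),proj('top',tip+k*d))
az=.16;el=np.radians(70);R=toolR(az,el);g=tip+175*d;z=R.as_matrix()[:,2]
T=g+18.8*z;print('TCP',T,'pre',T-80*z)
s=monitor.read_state();print(s['eef_pos'],s['eef_rot'],(RT(s).inv()*R).as_rotvec())
E
```

```text
[ 544.71 -164.46  121.99] [ 483.57 -174.72  182.21] [-61.14 -10.26  60.22] 0.1662792579188798 [-66.03 -10.66  60.22]
tip [ 642.53 -148.87   35.  ]
130 [ 547.16 -164.26  121.99] [291.23 169.39] [310.11 217.6 ]
150 [ 532.48 -166.63  135.37] [296.9  165.44] [311.2  222.17]
175 [ 514.14 -169.59  152.1 ] [304.13 160.4 ] [312.59 228.05]
220 [ 481.13 -174.92  182.21] [317.52 151.07] [315.22 239.12]
TCP [ 520.49 -168.57  134.43] pre [ 493.48 -172.93  209.61]
[142.82 530.94 205.04] [-3.14 -0.    2.88] [-0.47  0.1   2.68]
```

Run:
```python
from h import *
from cell import monitor
s=monitor.read_state()
plan(s,[490,-173.5,220],toolR(.16,np.radians(70)),22)
```

```text
[[-2.356, -2.682, -0.066, -0.022, 0.005, 0.122, 100.0], [-2.664, -2.374, -0.132, -0.022, 0.005, 0.122, 100.0], [-2.932, -2.029, -0.192, -0.022, 0.005, 0.122, 100.0], [-3.155, -1.652, -0.246, -0.022, 0.005, 0.122, 100.0], [-3.331, -1.251, -0.293, -0.022, 0.005, 0.122, 100.0], [-3.457, -0.83, -0.331, -0.022, 0.005, 0.122, 100.0], [-3.53, -0.396, -0.361, -0.022, 0.005, 0.122, 100.0], [-3.55, 0.044, -0.381, -0.022, 0.005, 0.122, 100.0]]
[[-3.516, 0.484, -0.392, -0.022, 0.005, 0.122, 100.0], [-3.428, 0.916, -0.393, -0.022, 0.005, 0.122, 100.0], [-3.289, 1.335, -0.384, -0.022, 0.005, 0.122, 100.0], [-3.1, 1.733, -0.366, -0.022, 0.005, 0.122, 100.0], [-2.864, 2.104, -0.339, -0.022, 0.005, 0.122, 100.0], [-2.585, 2.444, -0.302, -0.022, 0.005, 0.122, 100.0], [-2.267, 2.746, -0.258, -0.022, 0.005, 0.122, 100.0], [-1.915, 3.006, -0.206, -0.022, 0.005, 0.122, 100.0]]
[[-1.534, 3.221, -0.147, -0.022, 0.005, 0.122, 100.0], [-1.13, 3.386, -0.082, -0.022, 0.005, 0.122, 100.0], [-0.71, 3.499, -0.012, -0.022, 0.005, 0.122, 100.0], [-0.279, 3.559, 0.062, -0.022, 0.005, 0.122, 100.0], [0.155, 3.564, 0.138, -0.022, 0.005, 0.122, 100.0], [0.586, 3.515, 0.216, -0.022, 0.005, 0.122, 100.0]]
```

```bash
python3 -m jog '[[-2.36,-2.68,-0.07,-0.022,0.005,0.122,100],[-2.66,-2.37,-0.13,-0.022,0.005,0.122,100],[-2.93,-2.03,-0.19,-0.022,0.005,0.122,100],[-3.15,-1.65,-0.25,-0.022,0.005,0.122,100],[-3.33,-1.25,-0.29,-0.022,0.005,0.122,100],[-3.46,-0.83,-0.33,-0.022,0.005,0.122,100],[-3.53,-0.4,-0.36,-0.022,0.005,0.122,100],[-3.55,0.04,-0.38,-0.022,0.005,0.122,100]]'
python3 -m jog '[[-3.52,0.48,-0.39,-0.022,0.005,0.122,100],[-3.43,0.92,-0.39,-0.022,0.005,0.122,100],[-3.29,1.33,-0.38,-0.022,0.005,0.122,100],[-3.1,1.73,-0.37,-0.022,0.005,0.122,100],[-2.86,2.1,-0.34,-0.022,0.005,0.122,100],[-2.58,2.44,-0.3,-0.022,0.005,0.122,100],[-2.27,2.75,-0.26,-0.022,0.005,0.122,100],[-1.91,3.01,-0.21,-0.022,0.005,0.122,100]]'
python3 - <<'E'
from h import *
from cell import monitor
s=monitor.read_state();print(s['joints'])
plan(s,[490,-173.5,220],toolR(.16,np.radians(70)),7)
E
```

```text
clock: 0.95
eef_pos: [269.2, 273.6, 210.1]
eef_rot: [3.009, -0.114, 1.903]
wrist_force: [0.4, 1.2, 0.8]
finger_gap: 94.2
clock: 1.75
eef_pos: [395.2, 17.1, 214.3]
eef_rot: [3.03, -0.286, 0.92]
wrist_force: [0.9, -0.1, 0.6]
finger_gap: 94.0
[-0.18951852 -0.22549135  2.07471886  0.23179509  1.07264529  0.38902593]
[[-1.267, 2.761, -0.152, -0.019, 0.003, 0.103, 100.0], [-0.975, 2.879, -0.102, -0.019, 0.003, 0.103, 100.0], [-0.673, 2.966, -0.05, -0.019, 0.003, 0.103, 100.0], [-0.364, 3.02, 0.005, -0.019, 0.003, 0.103, 100.0], [-0.051, 3.041, 0.061, -0.019, 0.003, 0.103, 100.0], [0.263, 3.028, 0.118, -0.019, 0.003, 0.103, 100.0], [0.573, 2.982, 0.176, -0.019, 0.003, 0.103, 100.0]]
```

```bash
python3 -m jog '[[-1.53,3.22,-0.15,-0.022,0.005,0.122,100],[-1.13,3.39,-0.08,-0.022,0.005,0.122,100],[-0.71,3.5,-0.01,-0.022,0.005,0.122,100],[-0.28,3.56,0.06,-0.022,0.005,0.122,100],[0.15,3.56,0.14,-0.022,0.005,0.122,100],[0.59,3.52,0.22,-0.022,0.005,0.122,100],[0,0,0,0,0,0,100],[0,0,0,0,0,0,100]]'
python3 - <<'E'
from h import *
from cell import monitor,vision
s=monitor.read_state();print(s['joints'],s['eef_pos'],s['eef_rot'])
plan(s,[490,-173.5,220],toolR(.16,np.radians(70)),1)
for n in('top','side','wrist'): cv2.imwrite(f'pics/{n}1.png',vision.camera(n)['color'])
E
```

```text
clock: 2.55
eef_pos: [488.9, -173.7, 216.9]
eef_rot: [-3.136, -0.357, 0.156]
wrist_force: [0.3, -0.1, -0.7]
finger_gap: 94.0
[-0.53095221  0.05468916  1.82316483  0.27122184  1.00372476  0.76683426] [ 488.85029958 -173.6872      216.93603441] [-3.13568113 -0.35682369  0.15557996]
[[0.216, -0.002, -0.246, -0.004, -0.008, -0.004, 100.0]]
```

View pics/wrist1.png

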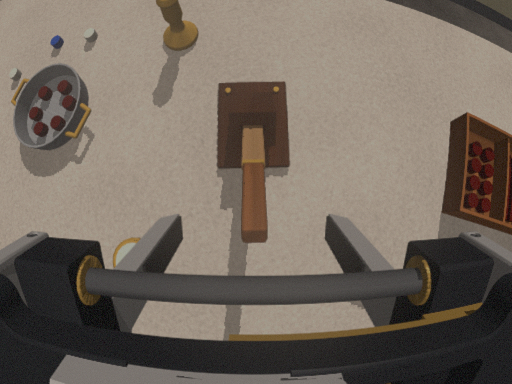

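View pics/side1.png

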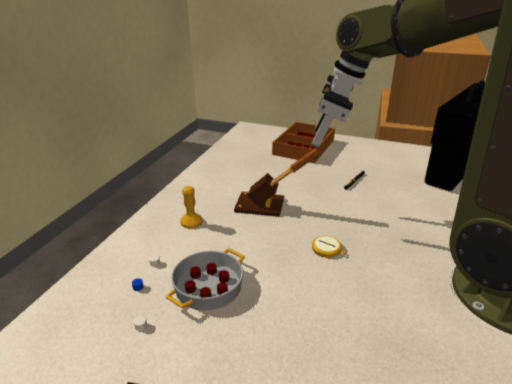

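Run:
```python
from h import *
from cell import monitor
plan(monitor.read_state(),[520.5,-168.6,134.5],toolR(.16,np.radians(70)),5)
```

```text
[[0.016, 0.023, 1.78, -0.001, -0.002, -0.001, 100.0], [0.019, 0.021, 1.78, -0.001, -0.002, -0.001, 100.0], [0.022, 0.02, 1.78, -0.001, -0.002, -0.001, 100.0], [0.025, 0.019, 1.78, -0.001, -0.002, -0.001, 100.0], [0.028, 0.017, 1.78, -0.001, -0.002, -0.001, 100.0]]
```

```bash
python3 -m jog '[[0.02,0.02,1.78,0,-0.002,0,100],[0.02,0.02,1.78,0,-0.002,0,100],[0.02,0.02,1.78,0,-0.002,0,100],[0.02,0.02,1.78,0,-0.002,0,100],[0.02,0.02,1.78,0,-0.002,0,100],[0,0,0,0,0,0,100]]' 30
python3 - <<'E'
from h import *
from cell import monitor,vision
for n in('wrist','side'): cv2.imwrite(f'pics/{n}2.png',vision.camera(n)['color'])
E
```

```text
clock: 3.3
eef_pos: [520.1, -168.1, 132.7]
eef_rot: [-3.135, -0.345, 0.157]
wrist_force: [-0.3, 0.8, -0.5]
finger_gap: 94.1
```

View pics/wrist2.png

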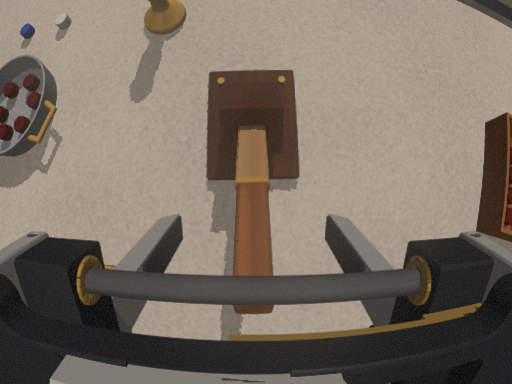

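View pics/side2.png

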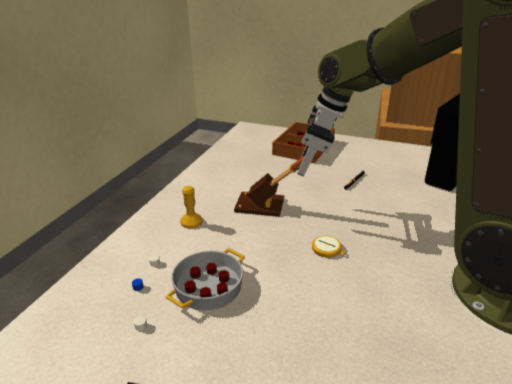

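```bash
python3 -m jog '[[0,0,0,0,0,0,0],[0,0,0,0,0,0,0],[0,0,0,0,0,0,0],[0,0,0,0,0,0,0],[0,0,0,0,0,0,0],[0,0,0,0,0,0,0],[0,0,0,0,0,0,0],[0,0,0,0,0,0,0]]' 45
python3 - <<'E'
from h import *
from cell import monitor
s=monitor.read_state();R=RT(s)
D=[-.7071*np.cos(.165),-.7071*np.sin(.165),.7071]
print(s['finger_gap'],s['wrist_force'],R.inv().apply(D))
E
```

```text
clock: 4.2
eef_pos: [520.7, -169.3, 134.3]
eef_rot: [-3.136, -0.348, 0.155]
wrist_force: [0.1, 0.3, 0.3]
finger_gap: 33.3
33.294227748552494 [0.05598961 0.27044655 0.34502066] [-0.42371852  0.00218133 -0.9057807 ]
```

```bash
python3 -m jog '[[0,0,0,0,0,0,0],[0,0,0,0,0,0,0],[0,0,0,0,0,0,0],[0,0,0,0,0,0,0],[0,0,0,0,0,0,0]]' 45
python3 -m jog '[[-0.42,0,-0.9,0,0,0,0],[-0.42,0,-0.9,0,0,0,0]]' 45
```

```text
clock: 4.7
eef_pos: [520.5, -169.0, 134.2]
eef_rot: [-3.136, -0.347, 0.155]
wrist_force: [0.6, 5.5, 0.4]
finger_gap: 20.3
clock: 4.9
eef_pos: [506.4, -171.2, 148.1]
eef_rot: [-3.135, -0.347, 0.155]
wrist_force: [1.7, 4.1, -2.5]
finger_gap: 19.5
```

```bash
python3 -m jog '[[-0.42,0,-0.9,0,0,0,0],[-0.42,0,-0.9,0,0,0,0],[-0.42,0,-0.9,0,0,0,0],[-0.42,0,-0.9,0,0,0,0],[-0.42,0,-0.9,0,0,0,0],[-0.6,0,-1.3,0,0,0,0],[-0.6,0,-1.3,0,0,0,0],[0,0,0,0,0,0,0]]' 45
python3 - <<'E'
from h import *
from cell import monitor,vision
s=monitor.read_state();print(s['joints'],s['wrist_force'],s['moment'])
for n in('top','side'):
  im=vision.camera(n)['color'];cv2.imwrite(f'pics/{n}3.png',im)
E
```

```text
clock: 5.7
eef_pos: [452.1, -181.6, 205.8]
eef_rot: [-3.14, -0.35, 0.155]
wrist_force: [-0.2, 0.1, -0.7]
finger_gap: 19.5
[-5.88419425e-01 -1.16344707e-03  1.90602152e+00  2.82544597e-01
  9.93937643e-01  7.01428761e-01] [-0.18740031  0.08658653 -0.73301771] [-0.04118541  0.33737405 -0.02048127]
```

View pics/side3.png

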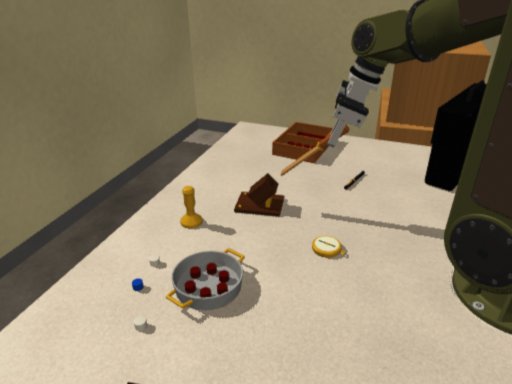

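View pics/top3.png

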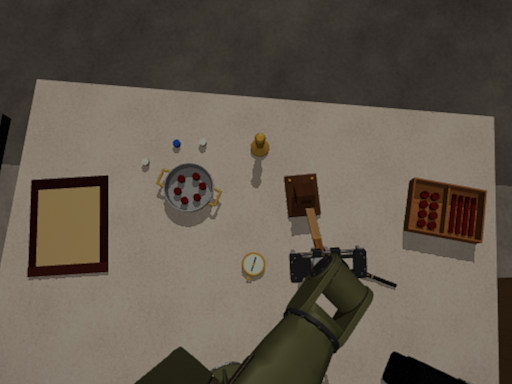

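Run:
```python
from h import *
from cell import monitor
s=monitor.read_state();R=RT(s)
a=np.radians(28);
for L in(0,130):
  P=s['eef_pos']+R.apply(np.array([0,0,-18.8])+(175-L)*np.array([np.sin(a),0,np.cos(a)]));print(P,proj('side',P),proj('top',P))
im=cv2.imread('pics/side3.png')[130:200,260:370];cv2.imwrite('pics/side3z.png',cv2.resize(im,None,fx=7,fy=7,interpolation=cv2.INTER_CUBIC))
im=cv2.imread('pics/top3.png')[190:270,280:350];cv2.imwrite('pics/top3z.png',cv2.resize(im,None,fx=7,fy=7,interpolation=cv2.INTER_CUBIC))
```

```text
[ 574.43131682 -161.52066023  104.80562472] [281.18374176 173.82152185] [309.04975512 209.01307393]
[ 479.07050351 -176.83350975  191.82189862] [318.70970402 147.52419312] [316.36244896 239.59411988]
```

View pics/side3z.png

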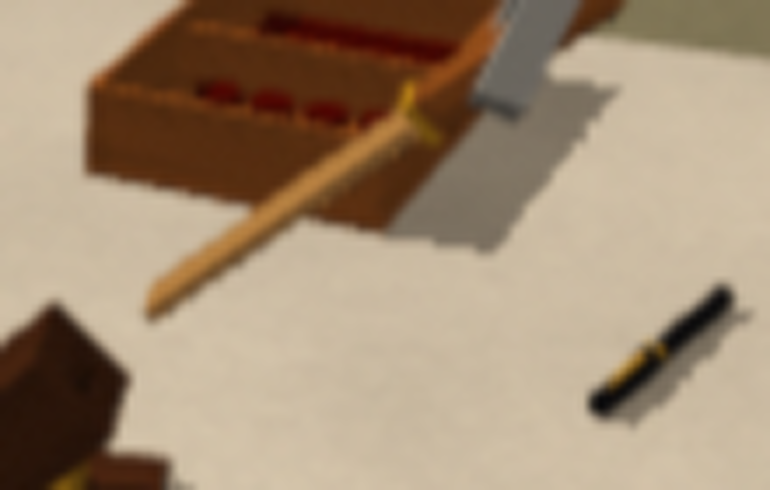

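View pics/top3z.png

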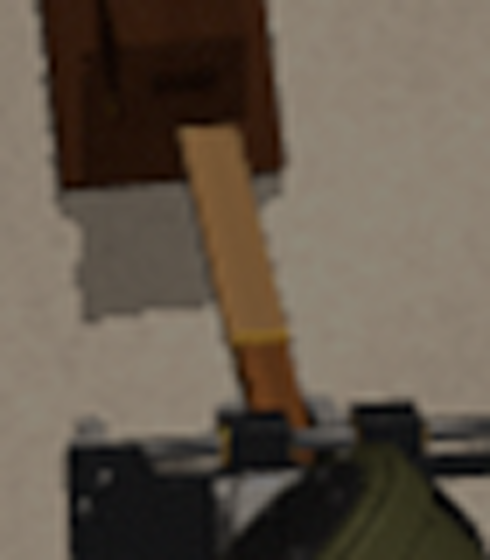

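```bash
cat >> h.py <<'E'
_a=np.radians(28); TIP=np.array([0,0,-18.8])+175*np.array([np.sin(_a),0,np.cos(_a)])
def ptip(s,wps,jaw=0):
    # wps: list of (tip xyz, R, nrows)
    Rc=RT(s);p=s['eef_pos'];rows=[]
    for W,R,n in wps:
        r=(Rc.inv()*R).as_rotvec()/n;t0=p+Rc.apply(TIP)
        for i in range(n):
            t=t0+(np.asarray(W)-t0)*(i+1)/n; R2=Rc*Ro.from_rotvec(r); p2=t-R2.apply(TIP)
            rows.append(np.r_[(Rc.inv().apply(p2-p)/10).round(2),r.round(3),jaw].tolist());p=p2;Rc=R2
    for i in range(0,len(rows),8): print(str([[float('%g'%v) for v in q] for q in rows[i:i+8]]).replace(' ','').replace('.0,',',').replace('.0]',']'))
def stick(az,el): return toolR(az,el+_a)
E
python3 - <<'E'
from h import *
from cell import monitor
s=monitor.read_state();R=stick(.31,np.radians(68))
ptip(s,[([574,-158,165],RT(s),2),([622,200,140],R,12)])
E
```

```text
[[1.03,-0.19,-2.83,0,0,0,0],[1.03,-0.19,-2.83,0,0,0,0],[1.25,-2.76,0.2,0.001,-0.038,-0.013,0],[1.31,-2.75,0.17,0.001,-0.038,-0.013,0],[1.36,-2.74,0.15,0.001,-0.038,-0.013,0],[1.41,-2.73,0.12,0.001,-0.038,-0.013,0],[1.47,-2.72,0.09,0.001,-0.038,-0.013,0],[1.52,-2.71,0.05,0.001,-0.038,-0.013,0]]
[[1.56,-2.69,0.02,0.001,-0.038,-0.013,0],[1.61,-2.68,-0.02,0.001,-0.038,-0.013,0],[1.66,-2.66,-0.06,0.001,-0.038,-0.013,0],[1.7,-2.65,-0.1,0.001,-0.038,-0.013,0],[1.75,-2.63,-0.14,0.001,-0.038,-0.013,0],[1.79,-2.62,-0.18,0.001,-0.038,-0.013,0]]
```

```bash
python3 -m jog '[[1.03,-0.19,-2.83,0,0,0,0],[1.03,-0.19,-2.83,0,0,0,0],[1.25,-2.76,0.2,0.001,-0.038,-0.013,0],[1.31,-2.75,0.17,0.001,-0.038,-0.013,0],[1.36,-2.74,0.15,0.001,-0.038,-0.013,0],[1.41,-2.73,0.12,0.001,-0.038,-0.013,0],[1.47,-2.72,0.09,0.001,-0.038,-0.013,0],[1.52,-2.71,0.05,0.001,-0.038,-0.013,0]]'
python3 -m jog '[[1.56,-2.69,0.02,0.001,-0.038,-0.013,0],[1.61,-2.68,-0.02,0.001,-0.038,-0.013,0],[1.66,-2.66,-0.06,0.001,-0.038,-0.013,0],[1.7,-2.65,-0.1,0.001,-0.038,-0.013,0],[1.75,-2.63,-0.14,0.001,-0.038,-0.013,0],[1.79,-2.62,-0.18,0.001,-0.038,-0.013,0],[0,0,0,0,0,0,0],[0,0,0,0,0,0,0]]'
python3 - <<'E'
from h import *
from cell import monitor,vision
s=monitor.read_state();print(s['joints'],s['eef_pos']+RT(s).apply(TIP),s['eef_rot'],stick(.31,np.radians(68)).as_euler('xyz'))
P=s['eef_pos']+RT(s).apply(TIP);print(proj('side',P),proj('top',P))
for n in('top','side'):
  im=vision.camera(n)['color'];cv2.imwrite(f'pics/{n}4.png',im)
E
```

```text
clock: 6.6
eef_pos: [502.7, 1.2, 276.4]
eef_rot: [3.134, -0.118, 0.236]
wrist_force: [0.4, -0.0, -0.7]
finger_gap: 20.0
clock: 7.4
eef_pos: [557.4, 180.6, 281.4]
eef_rot: [3.14, 0.11, 0.313]
wrist_force: [0.4, -0.8, -1.3]
finger_gap: 19.8
[ 0.25460109  0.41026684  1.20285198 -0.00830329  1.6382035   1.51244923] [621.01682483 200.86249623 137.48623463] [3.13968529 0.11002655 0.31273885] [3.14159265 0.10471976 0.31      ]
[205.12608705 234.70002251] [183.63338646 180.05520669]
```

View pics/side4.png

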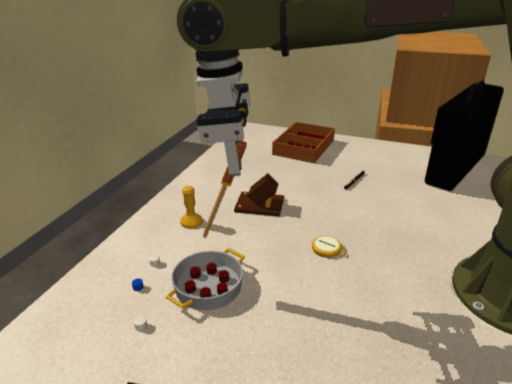

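View pics/top4.png

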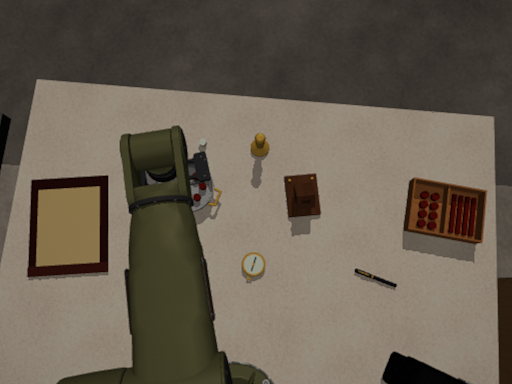

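Run:
```python
from h import *
from cell import monitor
s=monitor.read_state();R=stick(.31,np.radians(68))
ptip(s,[([623,201,40],R,4),([623,201,9.5],RT(s) if 0 else R,3)])
for x in pellets(cv2.imread('pics/side0.png'),'side',(170,255,245,305),14):print(x)
```

```text
[[0.31,-0.02,2.45,0.001,0.001,0,0],[0.31,-0.01,2.45,0.001,0.001,0,0],[0.31,-0.01,2.45,0.001,0.001,0,0],[0.3,-0.01,2.45,0.001,0.001,0,0],[0.11,0,1.01,-0,0,-0,0],[0.11,0,1.01,-0,0,-0,0],[0.11,0,1.01,-0,0,-0,0]]
([637.3, 158.7], 64, [210.9, 266.7])
([666.9, 182.5], 64, [194.4, 270.3])
([600.5, 171.9], 59, [223.2, 274.2])
([657.4, 202.0], 7, [194.0, 276.9])
([587.0, 208.1], 87, [221.8, 286.4])
([655.3, 227.5], 71, [189.3, 284.7])
([614.6, 235.4], 75, [204.5, 291.8])
([642.3, 245.8], 6, [190.5, 291.8])
```

```bash
python3 -m jog '[[0.31,-0.01,2.45,0.001,0.001,0,0],[0.31,-0.01,2.45,0.001,0.001,0,0],[0.31,-0.01,2.45,0.001,0.001,0,0],[0.31,-0.01,2.45,0.001,0.001,0,0],[0.11,0,1,0,0,0,0],[0.11,0,1,0,0,0,0],[0.11,0,1,0,0,0,0],[0,0,0,0,0,0,0]]'
python3 - <<'E'
from h import *
from cell import monitor,vision
s=monitor.read_state();print(s['eef_pos']+RT(s).apply(TIP),s['wrist_force'])
im=vision.camera('side')['color'];cv2.imwrite('pics/side5z.png',cv2.resize(im[230:320,150:260],None,fx=6,fy=6,interpolation=cv2.INTER_CUBIC))
R=stick(.31,np.radians(68))
c=np.array([623,200.,10]);w=[]
for i,k in enumerate(np.arange(0,23)):
    a=np.radians(-72+18*k) # start between pellets, go ccw
    w.append((c+[34*np.cos(a),34*np.sin(a),0],R,2 if k==0 else 1))
ptip(s,w)
E
```

```text
clock: 8.3
eef_pos: [558.7, 180.8, 153.1]
eef_rot: [-3.139, 0.106, 0.312]
wrist_force: [0.6, -0.1, 0.4]
finger_gap: 19.6
[622.77723417 201.77253826   9.4907022 ] [ 0.60007925 -0.13913968  0.36169208]
[[-0.02,1.77,-0.02,-0.001,0,0.001,0],[-0.02,1.77,-0.02,-0.001,0,0.001,0],[1.04,-0.17,-0.11,-0,0,0,0],[0.94,-0.49,-0.1,-0,-0,-0,0],[0.74,-0.76,-0.08,-0,-0,-0,0],[0.48,-0.95,-0.05,-0,-0,-0,0],[0.16,-1.05,-0.02,-0,-0,-0,0],[-0.17,-1.05,0.02,-0,-0,-0,0]]
[[-0.48,-0.95,0.05,-0,-0,-0,0],[-0.75,-0.75,0.08,-0,-0,-0,0],[-0.94,-0.48,0.1,-0,-0,-0,0],[-1.05,-0.16,0.11,-0,-0,-0,0],[-1.04,0.17,0.11,-0,-0,-0,0],[-0.94,0.49,0.1,-0,-0,-0,0],[-0.74,0.76,0.08,-0,-0,-0,0],[-0.48,0.95,0.05,-0,-0,-0,0]]
[[-0.16,1.05,0.02,-0,-0,-0,0],[0.17,1.05,-0.02,-0,-0,-0,0],[0.48,0.95,-0.05,-0,-0,-0,0],[0.75,0.75,-0.08,-0,-0,-0,0],[0.94,0.48,-0.1,-0,-0,-0,0],[1.05,0.16,-0.11,-0,-0,-0,0],[1.04,-0.17,-0.11,-0,-0,-0,0],[0.94,-0.49,-0.1,-0,-0,-0,0]]
```

View pics/side5z.png

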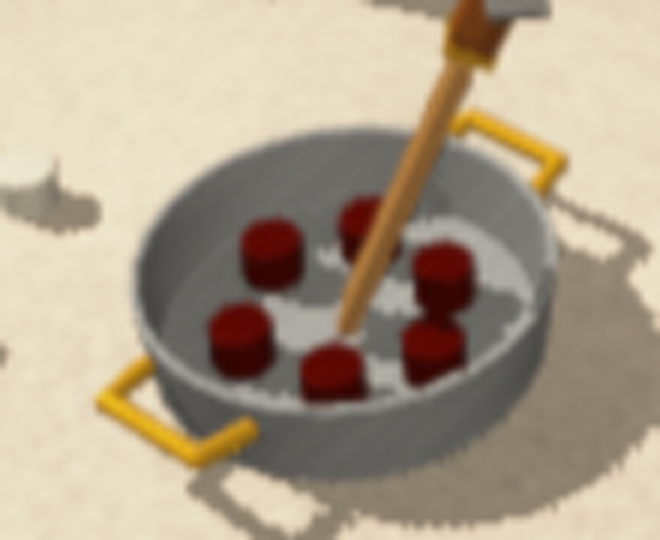

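Run:
```python
from h import *
from cell import monitor,vision
s=monitor.read_state()
R=stick(.31,np.radians(68))
c=np.array([623,200.,10]);w=[]
for k in range(24):
    a=np.radians(18+20*k);r=min(32,14+2*k)
    w.append((c+[r*np.cos(a),r*np.sin(a),0],R,1))
ptip(s,w)
```

```text
[[1.32,0.14,-0.1,-0.002,0,0.002,0],[0.1,-0.55,-0.01,-0,-0,-0,0],[-0.13,-0.61,0.01,-0,-0,-0,0],[-0.38,-0.57,0.04,-0,-0,-0,0],[-0.62,-0.43,0.06,-0,-0,-0,0],[-0.8,-0.19,0.08,-0,-0,-0,0],[-0.88,0.12,0.09,-0,-0,-0,0],[-0.84,0.46,0.09,-0,-0,-0,0]]
[[-0.67,0.78,0.07,-0,-0,-0,0],[-0.37,1.03,0.04,-0,-0,-0,0],[0.2,1.09,-0.02,-0,-0,-0,0],[0.56,0.96,-0.06,-0,-0,-0,0],[0.85,0.71,-0.09,-0,-0,-0,0],[1.04,0.38,-0.11,-0,-0,-0,0],[1.11,-0,-0.12,-0,-0,-0,0],[1.04,-0.38,-0.11,-0,-0,-0,0]]
[[0.84,-0.72,-0.09,-0,-0,-0,0],[0.55,-0.96,-0.06,-0,-0,-0,0],[0.19,-1.1,-0.02,-0,-0,-0,0],[-0.2,-1.09,0.02,-0,-0,-0,0],[-0.56,-0.96,0.06,-0,-0,-0,0],[-0.85,-0.71,0.09,-0,-0,-0,0],[-1.04,-0.38,0.11,-0,-0,-0,0],[-1.11,0,0.12,-0,-0,-0,0]]
```

```bash
python3 -m jog '[[1.32,0.14,-0.1,0,0,0,0],[0.1,-0.55,-0.01,0,0,0,0],[-0.13,-0.61,0.01,0,0,0,0],[-0.38,-0.57,0.04,0,0,0,0],[-0.62,-0.43,0.06,0,0,0,0],[-0.8,-0.19,0.08,0,0,0,0],[-0.88,0.12,0.09,0,0,0,0],[-0.84,0.46,0.09,0,0,0,0]]'
python3 -m jog '[[-0.67,0.78,0.07,0,0,0,0],[-0.37,1.03,0.04,0,0,0,0],[0.2,1.09,-0.02,0,0,0,0],[0.56,0.96,-0.06,0,0,0,0],[0.85,0.71,-0.09,0,0,0,0],[1.04,0.38,-0.11,0,0,0,0],[1.11,0,-0.12,0,0,0,0],[1.04,-0.38,-0.11,0,0,0,0]]'
python3 - <<'E'
from h import *
from cell import monitor,vision
s=monitor.read_state();print(s['eef_pos']+RT(s).apply(TIP),s['wrist_force'],s['finger_gap'])
im=vision.camera('side')['color'];cv2.imwrite('pics/side6z.png',cv2.resize(im[230:320,150:260],None,fx=6,fy=6,interpolation=cv2.INTER_CUBIC))
E
```

```text
clock: 9.15
eef_pos: [531.7, 189.4, 153.7]
eef_rot: [-3.139, 0.105, 0.312]
wrist_force: [-0.0, 0.4, -0.7]
finger_gap: 20.2
clock: 9.95
eef_pos: [583.9, 157.2, 153.2]
eef_rot: [-3.14, 0.105, 0.311]
wrist_force: [-0.3, -0.5, -0.8]
finger_gap: 19.9
[648.02072751 178.08650407   9.58372011] [-0.27304346 -0.49897088 -0.83372535] 19.866704352529013
```

View pics/side6z.png

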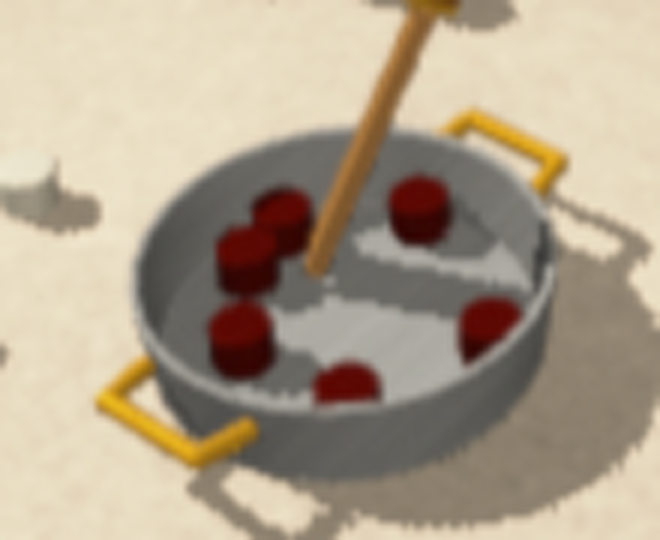

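```bash
python3 -m jog '[[0.84,-0.72,-0.09,0,0,0,0],[0.55,-0.96,-0.06,0,0,0,0],[0.19,-1.1,-0.02,0,0,0,0],[-0.2,-1.09,0.02,0,0,0,0],[-0.56,-0.96,0.06,0,0,0,0],[-0.85,-0.71,0.09,0,0,0,0],[-1.04,-0.38,0.11,0,0,0,0],[-1.11,0,0.12,0,0,0,0]]'
python3 - <<'E'
from h import *
from cell import monitor,vision
s=monitor.read_state();P=s['eef_pos']+RT(s).apply(TIP);print(P,s['wrist_force'],s['finger_gap'])
im=vision.camera('side')['color'];cv2.imwrite('pics/side7z.png',cv2.resize(im[230:320,150:260],None,fx=6,fy=6,interpolation=cv2.INTER_CUBIC))
R=stick(.31,np.radians(68))
c=np.array([623,200.,10]);a0=np.arctan2(P[1]-200,P[0]-623);print(np.degrees(a0))
ptip(s,[(c+[33*np.cos(a),33*np.sin(a),0],R,1) for a in a0+np.radians(20)*np.arange(1,25)])
E
```

```text
clock: 10.8
eef_pos: [542.4, 207.8, 153.9]
eef_rot: [-3.139, 0.104, 0.312]
wrist_force: [1.2, -1.7, 0.9]
finger_gap: 19.5
[606.55205087 228.88411404  10.32660917] [ 1.18081357 -1.70618261  0.85064185] 19.493114017995183
119.65918540664836
[[-1.05,0.4,0.14,-0.002,-0,0.002,0],[-0.85,0.77,0.09,0,0,0,0],[-0.54,1.01,0.06,-0,-0,-0,0],[-0.16,1.13,0.02,-0,-0,-0,0],[0.23,1.12,-0.02,-0,-0,-0,0],[0.6,0.97,-0.06,-0,-0,-0,0],[0.9,0.71,-0.09,-0,-0,-0,0],[1.08,0.36,-0.11,-0,-0,-0,0]]
[[1.14,-0.04,-0.12,-0,-0,-0,0],[1.06,-0.43,-0.11,-0,-0,-0,0],[0.85,-0.77,-0.09,-0,-0,-0,0],[0.54,-1.01,-0.06,-0,-0,-0,0],[0.16,-1.13,-0.02,-0,-0,-0,0],[-0.23,-1.12,0.02,-0,-0,-0,0],[-0.6,-0.97,0.06,-0,-0,-0,0],[-0.9,-0.71,0.09,-0,-0,-0,0]]
[[-1.08,-0.36,0.11,-0,-0,-0,0],[-1.14,0.04,0.12,-0,-0,-0,0],[-1.06,0.43,0.11,-0,-0,-0,0],[-0.85,0.77,0.09,-0,-0,-0,0],[-0.54,1.01,0.06,-0,-0,-0,0],[-0.16,1.13,0.02,-0,-0,-0,0],[0.23,1.12,-0.02,-0,-0,-0,0],[0.6,0.97,-0.06,-0,-0,-0,0]]
```

View pics/side7z.png

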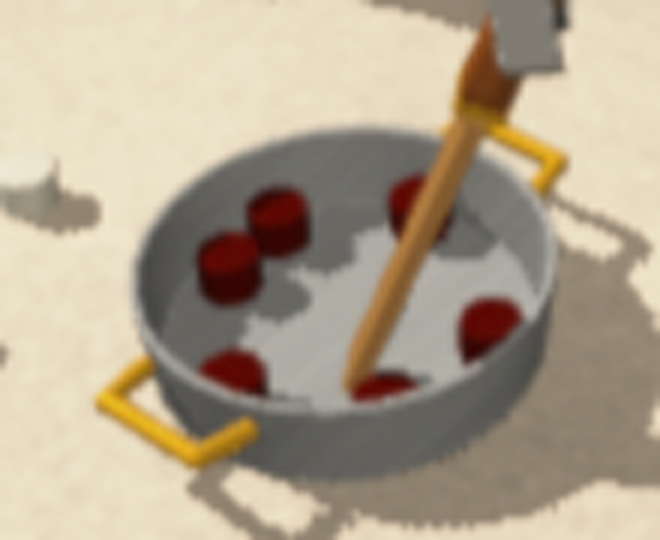

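```bash
cat >> h.py <<'E'
def pside(im):
    for x in pellets(im,'side',(168,250,248,308),14):
        d=np.array(x[0])-[623,200];print(x,'az %.0f r %.0f'%(np.degrees(np.arctan2(d[1],d[0])),np.hypot(*d)))
E
python3 - <<'E'
from h import *
from cell import monitor,vision
im=vision.camera('side')['color'];pside(im)
s=monitor.read_state();print(s['eef_pos']+RT(s).apply(TIP))
pside(cv2.imread('pics/side0.png'))
E
```

```text
([630.0, 142.5], 29, [216.9, 263.1]) az -83 r 58
([672.1, 185.1], 180, [191.8, 270.5]) az -17 r 51
([572.9, 194.4], 62, [230.4, 283.8]) az -174 r 50
([646.2, 246.1], 49, [188.8, 291.5]) az 63 r 52
([594.7, 234.6], 22, [213.2, 293.9]) az 129 r 45
[606.72655997 228.3396274   10.79756491]
([637.3, 158.7], 64, [210.9, 266.7]) az -71 r 44
([666.9, 182.5], 64, [194.4, 270.3]) az -22 r 47
([600.5, 171.9], 59, [223.2, 274.2]) az -129 r 36
([657.4, 202.0], 7, [194.0, 276.9]) az 3 r 34
([587.0, 208.1], 87, [221.8, 286.4]) az 167 r 37
([655.3, 227.5], 71, [189.3, 284.7]) az 40 r 42
([614.6, 235.4], 75, [204.5, 291.8]) az 103 r 36
([642.3, 245.8], 6, [190.5, 291.8]) az 67 r 50
```

Run:
```python
from h import *
from cell import monitor,vision
s=monitor.read_state()
R=stick(.31,np.radians(68))
c=np.array([624,200.,10.5])
q=lambda r,a:c+[r*np.cos(np.radians(a)),r*np.sin(np.radians(a)),0]
w=[(q(32,95),R,2),(q(45,95),R,2)]+[(q(45,a),R,1) for a in range(110,410,15)]
ptip(s,w)
```

```text
[[0.74,0.03,-0.06,-0.001,-0,0.001,0],[0.74,0.03,-0.07,-0.001,-0,0.001,0],[0.14,-0.63,-0.02,-0,0,-0,0],[0.14,-0.63,-0.02,-0,0,-0,0],[-1.16,-0.11,0.12,0,-0,-0,0],[-1.15,0.2,0.12,-0,-0,-0,0],[-1.06,0.49,0.11,-0,-0,-0,0],[-0.9,0.75,0.09,-0,-0,-0,0]]
[[-0.67,0.96,0.07,-0,-0,-0,0],[-0.4,1.1,0.04,-0,-0,-0,0],[-0.11,1.17,0.01,-0,-0,-0,0],[0.2,1.16,-0.02,-0,-0,-0,0],[0.49,1.07,-0.05,-0,-0,-0,0],[0.75,0.9,-0.08,-0,-0,-0,0],[0.95,0.68,-0.1,-0,-0,-0,0],[1.1,0.41,-0.12,-0,-0,-0,0]]
[[1.16,0.11,-0.12,-0,-0,-0,0],[1.15,-0.2,-0.12,-0,-0,-0,0],[1.06,-0.49,-0.11,-0,-0,-0,0],[0.9,-0.75,-0.09,-0,-0,-0,0],[0.67,-0.96,-0.07,-0,-0,-0,0],[0.4,-1.1,-0.04,-0,-0,-0,0],[0.11,-1.17,-0.01,-0,-0,-0,0],[-0.2,-1.16,0.02,-0,-0,-0,0]]
```

```bash
python3 -m jog '[[0.74,0.03,-0.06,0,0,0,0],[0.74,0.03,-0.07,0,0,0,0],[0.14,-0.63,-0.02,0,0,0,0],[0.14,-0.63,-0.02,0,0,0,0],[-1.16,-0.11,0.12,0,0,0,0],[-1.15,0.2,0.12,0,0,0,0],[-1.06,0.49,0.11,0,0,0,0],[-0.9,0.75,0.09,0,0,0,0]]'
python3 - <<'E'
from h import *
from cell import monitor,vision
s=monitor.read_state();print(s['eef_pos']+RT(s).apply(TIP))
im=vision.camera('side')['color'];cv2.imwrite('pics/side8z.png',cv2.resize(im[230:320,150:260],None,fx=6,fy=6,interpolation=cv2.INTER_CUBIC))
E
```

```text
clock: 11.7
eef_pos: [520.4, 198.9, 154.2]
eef_rot: [-3.14, 0.102, 0.312]
wrist_force: [5.0, 1.2, 1.4]
finger_gap: 19.9
[585.02365747 220.02577985  10.85962505]
```

View pics/side8z.png

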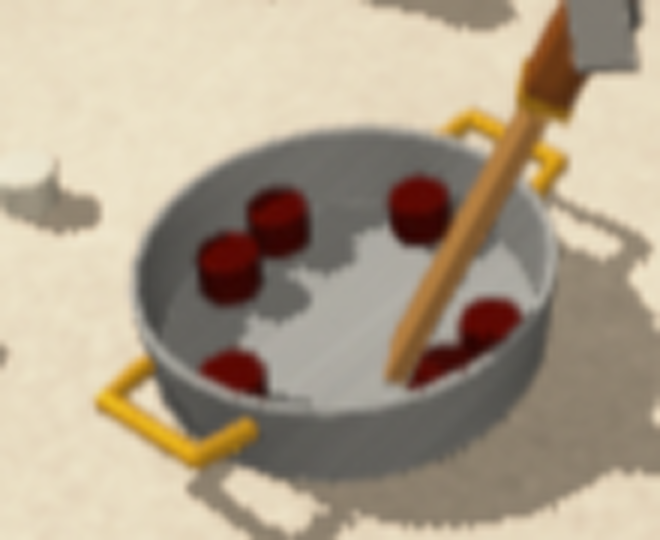

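```bash
python3 -m jog '[[-0.67,0.96,0.07,0,0,0,0],[-0.3,1.1,0.03,0,0,0,0],[0,1.17,0,0,0,0,0],[0.2,1.16,-0.02,0,0,0,0]]'
python3 - <<'E'
from h import *
from cell import monitor,vision
s=monitor.read_state();print(s['eef_pos']+RT(s).apply(TIP))
im=vision.camera('side')['color'];cv2.imwrite('pics/side9z.png',cv2.resize(im[230:320,150:260],None,fx=6,fy=6,interpolation=cv2.INTER_CUBIC))
E
```

```text
clock: 12.15
eef_pos: [526.0, 153.4, 153.2]
eef_rot: [-3.139, 0.106, 0.312]
wrist_force: [-0.4, -0.0, 0.0]
finger_gap: 19.6
[590.0084844  174.40845212   9.5737948 ]
```

View pics/side9z.png

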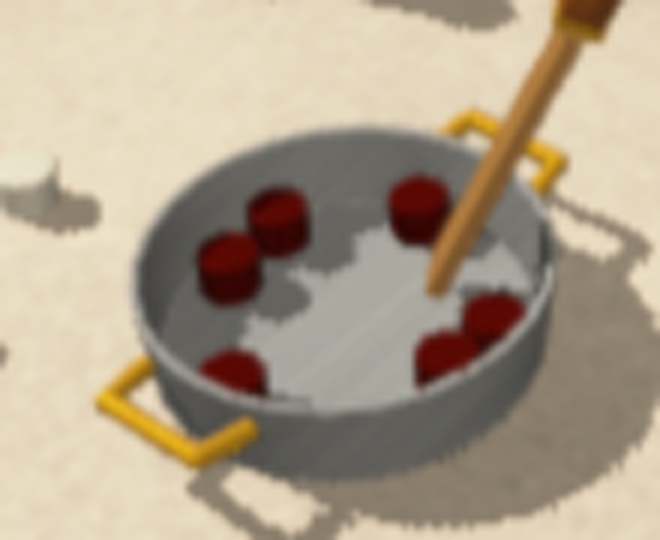

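Run:
```python
from h import *
from cell import monitor,vision
s=monitor.read_state()
R=stick(.31,np.radians(68))
c=np.array([624,200.,10.5])
q=lambda r,a:c+[r*np.cos(np.radians(a)),r*np.sin(np.radians(a)),0]
ptip(s,[(q(45,a),R,1) for a in range(235,470,15)])
```

```text
[[0.36,1.13,-0.12,-0.002,0.001,0.001,0],[0.82,0.83,-0.09,-0,-0,-0,0],[1.01,0.59,-0.11,-0,-0,-0,0],[1.13,0.31,-0.12,-0,-0,-0,0],[1.17,0.01,-0.12,-0,-0,-0,0],[1.13,-0.3,-0.12,-0,-0,-0,0],[1.01,-0.58,-0.11,-0,-0,-0,0],[0.83,-0.83,-0.09,-0,-0,-0,0]]
[[0.59,-1.01,-0.06,-0,-0,-0,0],[0.31,-1.13,-0.03,-0,-0,-0,0],[0.01,-1.17,-0,-0,-0,-0,0],[-0.3,-1.14,0.03,-0,-0,-0,0],[-0.58,-1.02,0.06,-0,-0,-0,0],[-0.82,-0.83,0.09,-0,-0,-0,0],[-1.01,-0.59,0.11,-0,-0,-0,0],[-1.13,-0.31,0.12,-0,-0,-0,0]]
```

```bash
python3 -m jog '[[0.36,1.13,-0.12,0,0,0,0],[0.82,0.83,-0.09,0,0,0,0],[1.01,0.59,-0.11,0,0,0,0],[1.13,0.31,-0.12,0,0,0,0],[1.17,0.01,-0.12,0,0,0,0],[1.13,-0.3,-0.12,0,0,0,0],[0.96,-0.7,-0.1,0,0,0,0],[0.7,-1,-0.08,0,0,0,0]]'
python3 - <<'E'
from h import *
from cell import monitor,vision
s=monitor.read_state();print(s['eef_pos']+RT(s).apply(TIP))
im=vision.camera('side')['color'];cv2.imwrite('pics/side10z.png',cv2.resize(im[230:320,150:260],None,fx=6,fy=6,interpolation=cv2.INTER_CUBIC))
E
```

```text
clock: 13.0
eef_pos: [598.4, 168.2, 153.8]
eef_rot: [-3.139, 0.108, 0.311]
wrist_force: [-5.9, -1.5, 0.0]
finger_gap: 19.3
[662.09605765 189.05816737   9.99179375]
```

View pics/side10z.png

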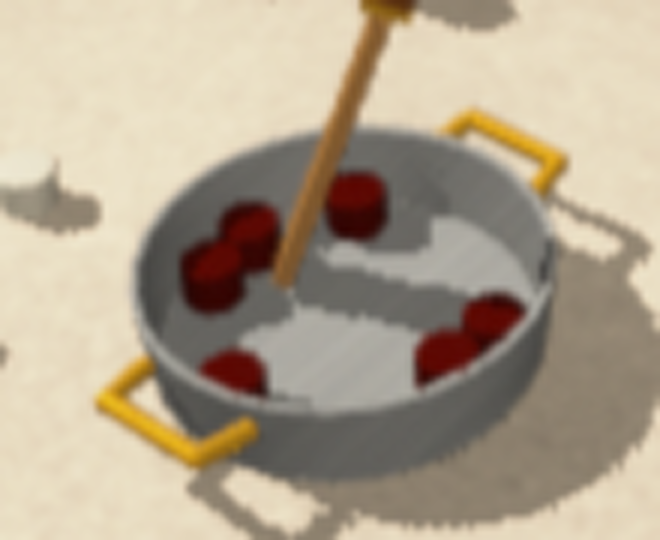

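Run:
```python
from h import *
from cell import monitor,vision
s=monitor.read_state()
R=stick(.31,np.radians(68))
c=np.array([624,200.,10.5])
q=lambda r,a:c+[r*np.cos(np.radians(a)),r*np.sin(np.radians(a)),0]
ptip(s,[(q(r,a),R,1) for a,r in ((-5,42),(10,42),(25,42),(40,43),(53,44),(66,44),(80,44),(95,44),(110,44),(125,44),(140,40),(160,20),(160,3))])
```

```text
[[0.46,-0.46,-0.08,-0.003,0.003,0.003,0],[0.29,-1.06,-0.03,0,0,0,0],[0,-1.1,-0,-0,-0,-0,0],[-0.19,-1.1,0.02,-0,-0,-0,0],[-0.38,-0.91,0.04,-0,-0,-0,0],[-0.66,-0.74,0.07,-0,-0,-0,0],[-0.88,-0.61,0.09,-0,-0,-0,0],[-1.07,-0.4,0.11,-0,-0,-0,0]]
[[-1.14,-0.11,0.12,-0,-0,-0,0],[-1.13,0.19,0.12,-0,-0,-0,0],[-0.83,0.82,0.09,-0,-0,-0,0],[0.55,2.16,-0.06,-0,-0,-0,0],[1.34,1.04,-0.14,-0,-0,-0,0]]
```

```bash
python3 -m jog '[[0.46,-0.46,-0.05,0,0,0,0],[0.29,-1.06,-0.03,0,0,0,0],[0,-1.1,0,0,0,0,0],[-0.19,-1.1,0.02,0,0,0,0],[-0.38,-0.91,0.04,0,0,0,0],[-0.66,-0.74,0.07,0,0,0,0],[-0.88,-0.61,0.09,0,0,0,0],[-1.07,-0.4,0.11,0,0,0,0]]'
python3 -m jog '[[-1.14,-0.11,0.12,0,0,0,0],[-1.13,0.19,0.12,0,0,0,0],[-0.83,0.82,0.09,0,0,0,0],[0.28,1.08,-0.03,0,0,0,0],[0.28,1.08,-0.03,0,0,0,0],[0.67,0.52,-0.07,0,0,0,0],[0.67,0.52,-0.07,0,0,0,0]]'
python3 - <<'E'
from h import *
from cell import monitor,vision
s=monitor.read_state();print(s['eef_pos']+RT(s).apply(TIP))
im=vision.camera('side')['color'];pside(im);cv2.imwrite('pics/side11z.png',cv2.resize(im[230:320,150:260],None,fx=6,fy=6,interpolation=cv2.INTER_CUBIC))
E
```

```text
clock: 13.85
eef_pos: [554.8, 221.9, 154.7]
eef_rot: [-3.14, 0.105, 0.312]
wrist_force: [0.1, 0.1, 0.1]
finger_gap: 19.8
clock: 14.55
eef_pos: [557.7, 178.4, 154.3]
eef_rot: [-3.139, 0.105, 0.311]
wrist_force: [0.2, 0.1, 0.1]
finger_gap: 19.9
[621.89145868 199.28294811  10.73212522]
([646.5, 150.9], 86, [208.8, 263.7]) az -64 r 54
([677.7, 200.5], 171, [186.2, 274.3]) az 1 r 55
([574.2, 191.6], 108, [230.4, 282.8]) az -170 r 50
([632.9, 248.7], 28, [193.8, 293.9]) az 79 r 50
```

View pics/side11z.png

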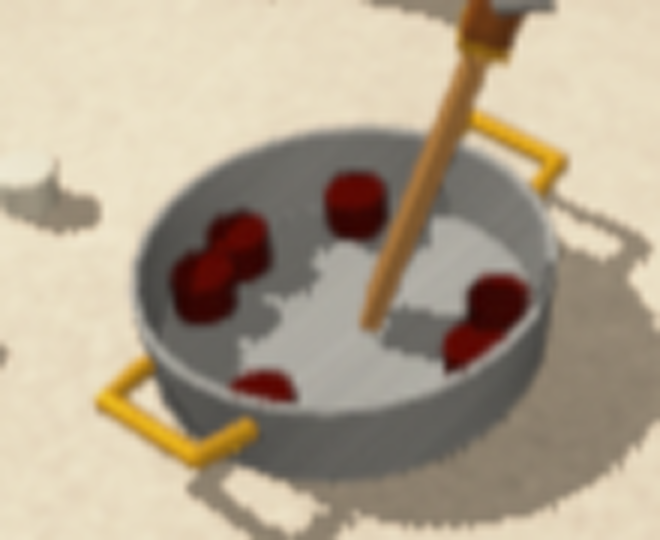

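Run:
```python
from h import *
from cell import monitor,vision
s=monitor.read_state()
R=stick(.31,np.radians(68))
u=np.array([np.cos(.31),np.sin(.31),0])
print(np.array([623,200,200])+60*u)
ptip(s,[([622,200,135],R,6),(np.array([623,200,200])+60*u,stick(.31,0),14)])
```

```text
[680.14001419 218.30351819 200.        ]
[[-0.22,-0.03,-2.06,-0,0,0,0],[-0.22,-0.03,-2.06,-0,0,0,0],[-0.22,-0.03,-2.06,-0,0,0,0],[-0.22,-0.03,-2.06,-0,0,0,0],[-0.22,-0.03,-2.06,-0,0,0,0],[-0.22,-0.03,-2.06,-0,0,0,0],[-0.74,0,0.24,-0,0.085,0,0],[-0.69,0,0.27,-0,0.085,0,0]]
[[-0.66,0,0.31,-0,0.085,0,0],[-0.62,0,0.35,-0,0.085,0,0],[-0.59,0,0.39,-0,0.085,0,0],[-0.56,0,0.44,-0,0.085,0,0],[-0.54,0,0.49,-0,0.085,0,0],[-0.52,0,0.54,-0,0.085,0,0],[-0.5,0,0.59,-0,0.085,0,0],[-0.49,0,0.64,-0,0.085,0,0]]
[[-0.48,0,0.7,-0,0.085,0,0],[-0.48,0,0.75,-0,0.085,0,0],[-0.49,0,0.8,-0,0.085,0,0],[-0.49,0,0.86,-0,0.085,0,0]]
```

```bash
python3 -m jog '[[-0.22,-0.03,-2.06,0,0,0,0],[-0.22,-0.03,-2.06,0,0,0,0],[-0.22,-0.03,-2.06,0,0,0,0],[-0.22,-0.03,-2.06,0,0,0,0],[-0.22,-0.03,-2.06,0,0,0,0],[-0.22,-0.03,-2.06,0,0,0,0],[-0.74,0,0.24,0,0.085,0,0],[-0.69,0,0.27,0,0.085,0,0]]' 55
python3 -m jog '[[-0.66,0,0.31,0,0.085,0,0],[-0.62,0,0.35,0,0.085,0,0],[-0.59,0,0.39,0,0.085,0,0],[-0.56,0,0.44,0,0.085,0,0],[-0.54,0,0.49,0,0.085,0,0],[-0.52,0,0.54,0,0.085,0,0],[-0.5,0,0.59,0,0.085,0,0],[-0.49,0,0.64,0,0.085,0,0]]'
python3 -m jog '[[-0.48,0,0.7,0,0.085,0,0],[-0.48,0,0.75,0,0.085,0,0],[-0.49,0,0.8,0,0.085,0,0],[-0.49,0,0.86,0,0.085,0,0],[0,0,0,0,0,0,0],[0,0,0,0,0,0,0],[0,0,0,0,0,0,0]]'
python3 - <<'E'
from h import *
from cell import monitor,vision
np.set_printoptions(precision=3,suppress=True)
s=monitor.read_state();P=s['eef_pos']+RT(s).apply(TIP);print(P,s['joints'],s['qd'],s['eef_rot'],stick(.31,0).as_euler('xyz'))
d=RT(s).apply([-np.sin(_a:=np.radians(28)),0,-np.cos(_a)])
for k in(0,130,220):Q=P+k*d;print(k,Q,proj('side',Q),proj('top',Q))
for n in('top','side'):
  im=vision.camera(n)['color'];cv2.imwrite(f'pics/{n}12.png',im)
E
```

```text
clock: 15.4
eef_pos: [542.8, 176.2, 274.7]
eef_rot: [-3.139, -0.069, 0.311]
wrist_force: [0.5, 0.5, -1.0]
finger_gap: 19.4
clock: 16.2
eef_pos: [516.8, 167.8, 226.3]
eef_rot: [-3.139, -0.749, 0.309]
wrist_force: [1.1, 0.2, -1.2]
finger_gap: 19.7
clock: 16.9
eef_pos: [519.1, 182.6, 211.2]
eef_rot: [-3.093, -0.924, 0.314]
wrist_force: [0.6, -0.8, -0.4]
finger_gap: 19.5
[667.029 237.507 195.068] [ 0.205 -0.063  2.188  0.945  0.167  0.566] [ 0.001 -0.002  0.003  0.028 -0.004 -0.028] [-3.093 -0.924  0.314] [ 3.142 -1.082  0.31 ]
0 [667.029 237.507 195.068] [173.059 216.289] [169.04 157.78]
130 [546.747 192.612 215.481] [239.214 207.12 ] [178.892 200.992]
220 [463.475 161.532 229.612] [286.108 200.621] [186.153 232.84 ]
```

View pics/side12.png

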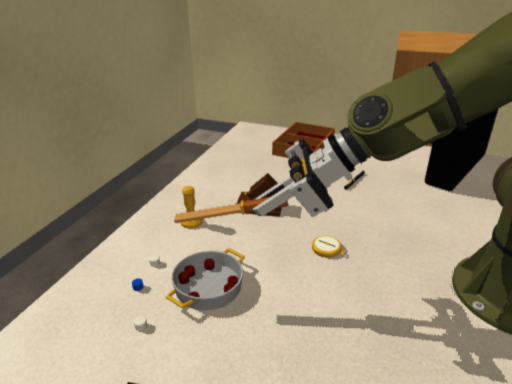

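View pics/top12.png

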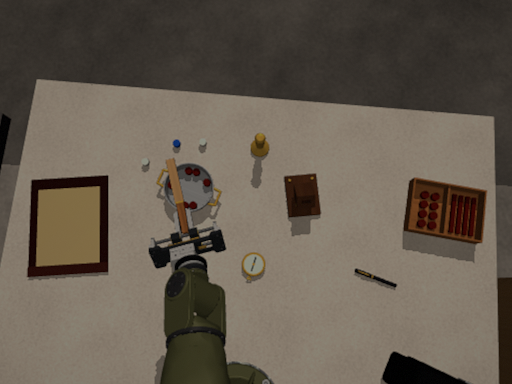

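Run:
```python
from h import *
from cell import monitor,vision
s=monitor.read_state()
u=np.array([np.cos(.65),np.sin(.65),0])
ptip(s,[(np.array([623,200,203])+60*u,stick(.65,0),12)])
```

```text
[[-0.1,0.41,0.09,0.02,0.013,-0.015,0],[-0.1,0.41,0.09,0.02,0.013,-0.015,0],[-0.1,0.41,0.09,0.02,0.013,-0.015,0],[-0.1,0.41,0.09,0.02,0.013,-0.015,0],[-0.1,0.41,0.09,0.02,0.013,-0.015,0],[-0.1,0.41,0.09,0.02,0.013,-0.015,0],[-0.1,0.42,0.09,0.02,0.013,-0.015,0],[-0.1,0.42,0.09,0.02,0.013,-0.015,0]]
[[-0.1,0.42,0.09,0.02,0.013,-0.015,0],[-0.1,0.42,0.09,0.02,0.013,-0.015,0],[-0.1,0.42,0.09,0.02,0.013,-0.015,0],[-0.1,0.42,0.09,0.02,0.013,-0.015,0]]
```

```bash
python3 -m jog '[[-0.1,0.41,0.09,0.02,0.013,-0.015,0],[-0.1,0.41,0.09,0.02,0.013,-0.015,0],[-0.1,0.41,0.09,0.02,0.013,-0.015,0],[-0.1,0.41,0.09,0.02,0.013,-0.015,0],[-0.1,0.41,0.09,0.02,0.013,-0.015,0],[-0.1,0.41,0.09,0.02,0.013,-0.015,0],[-0.1,0.42,0.09,0.02,0.013,-0.015,0],[0,0,0,0,0,0,0]]'
python3 - <<'E'
from h import *
from cell import monitor,vision
np.set_printoptions(precision=3,suppress=True)
s=monitor.read_state();print(s['joints'],s['eef_pos']+RT(s).apply(TIP))
u=np.array([np.cos(.65),np.sin(.65),0])
ptip(s,[(np.array([623,200,203])+60*u,stick(.65,0),5)])
E
```

```text
clock: 17.8
eef_pos: [531.5, 157.0, 200.4]
eef_rot: [-3.098, -1.016, 0.487]
wrist_force: [0.9, -0.3, -1.2]
finger_gap: 19.9
[ 0.007  0.005  2.214  1.624  0.445 -0.332] [668.846 236.335 198.797]
[[-0.08,0.42,0.09,0.02,0.013,-0.017,0],[-0.08,0.42,0.09,0.02,0.013,-0.017,0],[-0.08,0.42,0.1,0.02,0.013,-0.017,0],[-0.08,0.42,0.1,0.02,0.013,-0.017,0],[-0.08,0.43,0.1,0.02,0.013,-0.017,0]]
```

```bash
python3 -m jog '[[-0.08,0.42,0.09,0.02,0.013,-0.017,0],[-0.08,0.42,0.09,0.02,0.013,-0.017,0],[-0.08,0.42,0.1,0.02,0.013,-0.017,0],[-0.08,0.42,0.1,0.02,0.013,-0.017,0],[-0.08,0.43,0.1,0.02,0.013,-0.017,0],[0,0,0,0,0,0,0],[0,0,0,0,0,0,0],[0,0,0,0,0,0,0]]'
python3 - <<'E'
from h import *
from cell import monitor,vision
np.set_printoptions(precision=3,suppress=True)
s=monitor.read_state();P=s['eef_pos']+RT(s).apply(TIP);print(s['joints'],s['qd'])
d=RT(s).apply([-np.sin(_a:=np.radians(28)),0,-np.cos(_a)])
for k in(0,60,130,220):Q=P+k*d;print(k,Q,proj('side',Q),proj('top',Q))
print('tool y',RT(s).apply([0,1,0]))
u=np.array([np.cos(.65),np.sin(.65),0])
ptip(s,[(np.array([623,200,201])+60*u,stick(.65,0),1)])
for n in('top','side'):
  im=vision.camera(n)['color'];cv2.imwrite(f'pics/{n}13.png',im)
  b=(150,130,300,330) if n=='side' else (120,120,260,300)
  cv2.imwrite(f'pics/{n}13z.png',cv2.resize(im[b[1]:b[3],b[0]:b[2]],None,fx=3,fy=3,interpolation=cv2.INTER_CUBIC))
E
```

```text
clock: 18.6
eef_pos: [544.4, 141.6, 194.8]
eef_rot: [3.139, -1.083, 0.656]
wrist_force: [-0.5, 0.6, -0.4]
finger_gap: 19.6
[-0.114  0.092  2.186  1.666  0.663 -0.545] [-0.001 -0.001 -0.001  0.005  0.005 -0.009]
0 [670.171 237.829 203.831] [171.051 212.271] [168.47 155.77]
60 [622.519 201.37  203.749] [201.96  207.277] [179.738 173.911]
130 [566.924 158.835 203.653] [236.636 201.675] [193.119 195.453]
220 [495.446 104.147 203.53 ] [279.169 194.803] [210.706 223.766]
tool y [ 0.608 -0.794  0.001]
[[-0.25,0.11,0.08,-0.002,-0.001,0.003,0]]
```

View pics/side13z.png

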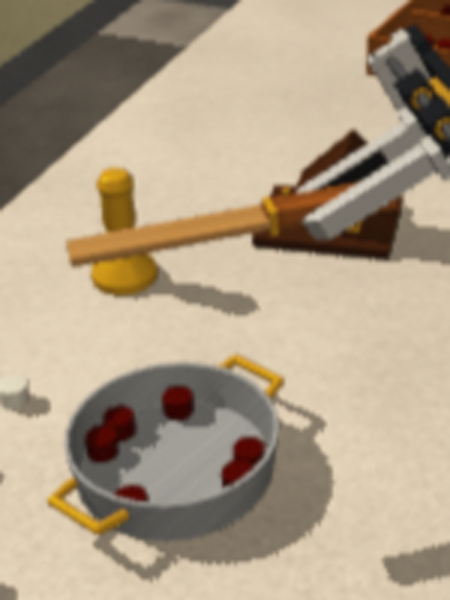

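View pics/top13z.png

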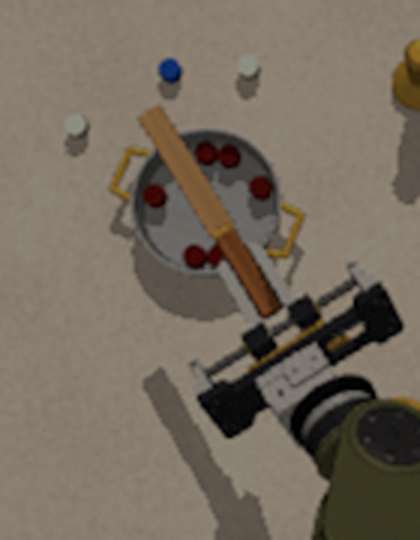

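Run:
```python
from h import *
a=tri((170.4,157.8),(173.7,213.8));b=tri((193.8,196.5),(239.2,202.2));print(a,b,np.linalg.norm(a[0]-b[0]))
im=cv2.imread('pics/top13.png')
ini=[[663.3,186.7],[652.1,231.7],[634.1,163.8],[611.5,239],[598,175.8],[584.9,214]]
for x in pellets(im,box=(160,155,216,216)):print(x)
a0,a1=cv2.imread('pics/top0.png'),im
print([ (n,int(cv2.absdiff(a0[y-9:y+9,x-9:x+9],a1[y-9:y+9,x-9:x+9]).max())) for n,x,y in(('seal',260,145),('compass',254,265),('pen',375,278),('pen2',388,283))])
```

```text
(array([667.02752595, 233.38967094, 198.09846079]), np.float64(1.1299122568686015)) (array([563.48533782, 156.61527586, 202.12395762]), np.float64(2.1459010362145996)) 128.96316174456985
([675.9, 212.0], 21, [187.8, 171.0])
([673.8, 189.6], 23, [194.9, 172.2])
([646.7, 151.3], 32, [206.2, 181.8])
([628.9, 259.6], 34, [170.7, 184.4])
([569.6, 210.1], 32, [184.4, 204.7])
([571.8, 188.9], 22, [191.4, 204.5])
[('seal', 9), ('compass', 115), ('pen', 9), ('pen2', 9)]
```

```bash
python3 -m jog '[[0,0,-0.1,0,0.012,0,0],[0,0,0,0,0,0,0],[0,0,0,0,0,0,0],[0,0,0,0,0,0,0],[0,0,0,0,0,0,0],[0,0,0,0,0,0,0]]'
python3 - <<'E'
from cell import monitor,vision
import cv2
s=monitor.read_state();print(s['qd'].round(4),s['eef_pos'],s['eef_rot'],s['wrist_force'],s['finger_gap'])
im=vision.camera('top')['color'];cv2.imwrite('pics/top14.png',im);cv2.imwrite('pics/side14.png',vision.camera('side')['color'])
E
```

```text
clock: 19.3
eef_pos: [543.9, 140.7, 195.1]
eef_rot: [3.138, -1.096, 0.656]
wrist_force: [0.4, 0.4, -0.1]
finger_gap: 19.2
[ 0.0002 -0.0003  0.      0.0005  0.0025  0.0005] [543.87829801 140.67494694 195.12859363] [ 3.13809417 -1.09604852  0.65638336] [ 0.38390126  0.44934669 -0.10585541] 19.221076962779748
```

View pics/top14.png

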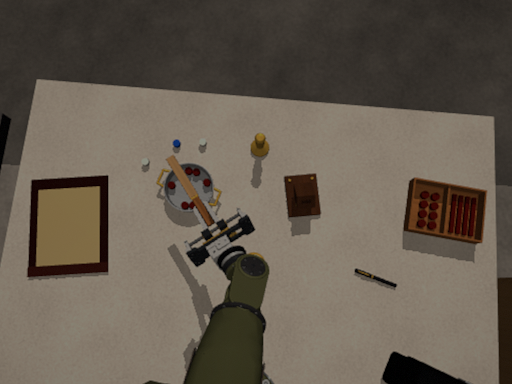

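View pics/side14.png

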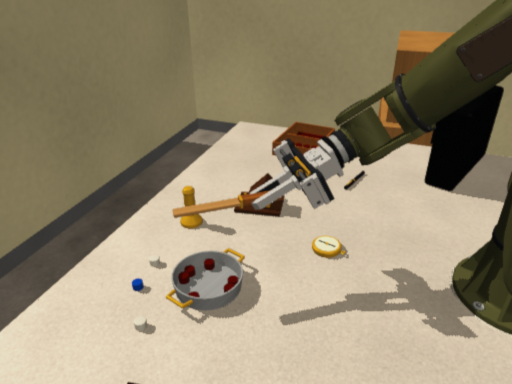

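```bash
python3 -c "
from cell import order
print(order.sign_off())"
```

```text
the job is handed in; nothing more can be done
None
```

The paddle is out of its stand, the pellets are stirred and still in the pan, and the stick is held level over the pan. I handed the job in at about 19 s, with the arm still and gripping the handle at 19 mm opening.

- **Pellets:** all six are in the pan. From the camera tracking each moved about 28 to 55 mm, against a pellet width of 24 mm. The smallest two, at 28 mm, have little margin, and matching pellets before and after relies on my following them through the pictures.
- **Paddle pose:** by the arm's own pose the paddle is level at about 204 mm, with its 60 mm point over the pan's centre. The two cameras put the tip at 198 mm and the handle joint at 202 mm, a tilt of about 2°. I turned the tip up 0.7° to split the difference and did not triangulate again. The horizontal position also differed by about 4 mm between the two.
- **Change of direction:** my first attempt to level the stick straight out from the base ran the arm into a joint limit. I turned the stick sideways above the pan to reach level.
- **Bystanders and forces:** the seal and pen show no change in the top view. The arm hides the compass there, but it looks unmoved in the side view. The highest wrist force in the end-of-move readings was about 6 N.

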